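# Clear the drilling jig and lift its index pin for the next hole

## Task

The aluminium profile in the drilling jig is about to be pushed on to its next hole, so sweep the four offcuts lying in its way off the jig's bed plate onto the bench with the hand brush (never with the gripper itself), and lay the brush back down on the bench clear of the jig. Then take the index pin by its knob and draw it straight up, without forcing it sideways in its snug bushing, until its tip is about half-way up inside the bushing: out of the profile, but not out of the bushing. Finish while holding the pin still and upright at that height, for if let go it drops back; do not shift the profile, and leave the cordless drill, the screw bin and the spirit level where they are.

Things in the scene. Friction and masses are not known exactly. Their poses are not given: they have to be found in the camera images.
- jig: Drilling jig, fixed to the bench. Dark steel bed plate 160 (x, +-80) by 400 (y, -190 to +210) by 20 mm thick; an aluminium bridge spans it at y +40 to +160 mm, 90 mm wide in x, top 87 mm above the bench. Origin on the bench; z up; -x: the edge nearer the robot; y along the plate, bridge at the +y end. The profile runs along y under the bridge. Below y = +10 mm only offcuts stand on the bed.
- bushing_top (a point): Centre of the top of the round steel bushing holding the index pin (jig x 0, y +70 mm), 99 mm above the bench; its upright bore, 17 mm in diameter, goes 37 mm down from here. Its head is 36 mm across, 28 mm at the top 5 mm. The like bushing at jig y +130 mm is empty.
- bushing_middle (a point): Half-way up that bore on its axis, 80.5 mm above the bench: where the tip of the pin is to be held.
- bed_middle (a point): On top of the bed plate (20 mm above the bench), mid open part: jig x 0, y -95 mm; axes as the jig's. The offcuts' centres start within 65 mm of it along y, and -50 to +5 mm along x. From here the plate's long edges are 80 mm away in x, its end 95 mm away in -y.
- profile_end (a point): Middle of the end face of the loose aluminium slotted profile, 40 by 40 mm in section, 260 mm long, 0.45 kg: it lies on the bed and runs from here (jig y +10 mm) along +y under the bridge. Its top is 60 mm above the bench; the pin sits 20 mm deep in an 18 mm hole in it.
- pin: Index pin, about 0.2 kg, loose in the bushing, free to turn. Origin at its tip, z up along it. Steel shank 16 mm dia., 59 mm long; then a neck 22 mm dia., 18 mm long, whose shoulder rests on the bushing when home; then a black knob 32 mm dia., 26 mm high. Home, the tip is 40 mm above the bench. Raised 20 mm it leaves the profile, 40.5 mm: tip half-way up the bushing, 59 mm: out of the bushing.
- pin_knob (a point): Centre of the index pin's knob, 90 mm above the pin's tip: the place to grip it. Home, 130 mm above the bench.
- pin_tip (a point): Tip of the index pin, on its axis.
- brush: Wooden bench brush, 0.15 kg, standing on its stiff dark bristles. Origin under the middle of its head, at the bristles' foot; x along the head, handle towards -x (end at x = -198 mm); z up. Bristles 124 (x) by 28 (y) by 50 mm tall, rigid here; wooden head on them 132 by 36 by 18 mm.
- brush_head (a point): Centre of the brush's wooden head (36 mm wide across y), 59 mm above the bristles' foot; axes as the brush's. A good place to grip it.
- offcut_a_mid (a point): Centre of an aluminium offcut: slice of slotted profile 20 by 20 by 16 mm high. Starts on the jig's bed.
- offcut_b_mid (a point): Centre of an aluminium offcut: flat bar end 26 by 16 by 12 mm high. Starts on the jig's bed.
- offcut_c_mid (a point): Centre of an aluminium offcut: L-shaped slice of angle, legs 24 mm, 16 mm high. Starts on the jig's bed.
- offcut_d_mid (a point): Centre of an aluminium offcut: block 18 by 18 by 14 mm high. Starts on the jig's bed.
- drill_mid (a point): Grey and black cordless drill standing on its battery, about 240 mm long and 205 mm tall; the point is 100 mm up. To be left alone.
- bin_mid (a point): Centre of a grey open bin of screws and nuts, 70 by 120 by 45 mm. To be left alone.
- level_mid (a point): Centre of an aluminium spirit level lying on the bench, 200 by 30 by 45 mm. To be left alone.
Things that resemble listed ones, but are neither listed nor needed, are in the scene too. There is more than one size of the pin; the job needs the smallest.

How it is judged:
By the outcome, as a careful person would: the job done as asked, in the order asked, and still so for the second after the job is handed in, while the arm keeps its last pose, push and grip.
It also fails if it takes over 58 s, if anything falls off the work surface, if the arm or the gripper's body presses on something with over 40 N, if the wrist force passes 120 N, or if a joint passes its speed limit or range.

## Robot

A 6-joint arm with a two-finger parallel gripper is mounted at the origin on the work surface. World frame = base frame: x ahead of the robot, y to its left, z up, the work surface at z = 0. Lengths are in m, angles in rad, forces in N, time in s.
With the tool pointing down it reaches from about 0.275 to 0.825 m from the base axis. Payload 4.9 kg.
Tool frame: the origin (TCP) lies where the fingers leave the gripper's body, on its centre line; the fingertips stand 73 mm ahead of it and the grasp point (between the pads) lies arm.grip_depth ahead of it (arm.grip_depth is the distance from the TCP to the grasp point, in m); z points along the fingers, y is the direction in which the jaws open and shut (so a half turn about z gives the same grasp; the last joint's range is limited). The gripper opens to 85 mm and grips with 20 to 120 N. Pads are 22 mm wide; open, the fingers measure 114 mm over their backs; the gripper's body (76 mm by 85 mm) begins 54 mm behind the grasp point. The pads swing forward as they close: fully open they stand 13 mm farther back than shut.
Start: joints at [1.031, 0.326, -0.193, 1.052, 0, 1.437], TCP at [0.217, 0.505, 0.304] pointing down, gripper open.
Joint ranges: [-2.65, 2.65], [-0.97, 1.79], [-1.3, 1.35], [-1.93, 2.1], [-1.47, 1.37], [-3.14, 3.14]. Speed limits (rad/s): [2.57, 2.57, 3.14, 3.14, 3.14, 3.14].

## Interface

Orientations are given as a rotation vector (axis times angle).
In Python, from plant import arm, eoat, observe, eyes gives the robot as it stands. The module is installed in compiled form; this text tells all that it offers. Calls block until the motion is done:
- arm.movep(position, orientation): joint-space move of the TCP to a pose.
- arm.move_straight(position, rate=0.15, ori=None, until_force=None): straight line of the TCP; ori=None keeps the orientation; rate is the mean speed in m/s. With until_force (N) it stops when the force on the tool has changed by that much, and returns True; else False.
- arm.set_joints(angles): joint-space move.
- eoat.set_gripper(opening, f_grip=None): finger opening in m; f_grip is the grip in N (None keeps the last); returns when the fingers have stopped.
- arm.wait(seconds).
- arm.inverse_kinematics(position, orientation): joint angles nearest the present ones, or None.
- observe(): the state.
- eyes.read_camera(name): name is "scene" or "top" or "wrist"; returns a dict with "pixels" (420x560x3 uint8, blue, green, red), "mtx" (3x3 intrinsics, pixels), "camera_from_world" (4x4, takes a point from world to camera coordinates). Camera axes: x right, y up, looking along -z (the intrinsics and any distortion apply to the point x, -y, -z); pixel columns grow to the right and rows downward; lengths in m; the calibration is good to about 2 mm. A picture is of the moment at which its call begins. There is no depth.
A pose or a line that the arm cannot do raises arm.IKError and nothing moves.
- arm.sign_off(): hands the job in, once; it reports no verdict.
The state is a dict: "clock": time; "qpos": joint angles; "qvel": joint speeds; "joint_efforts": joint torques, N m; "eef_pos": TCP position; "eef_rot": TCP orientation; "force": force on the tool from outside, world axes, zero at the start; "torque": the same for the moment, N m; "finger_gap": finger opening in m.
Only numpy, scipy, OpenCV 4.12 (cv2) and the standard library are available. Lean on these libraries where they do the work, as an engineer would, in place of code of your own. Each camera call takes 0.05 s, during which the arm holds its last target.

## Working session

There is one attempt and no reset: what is moved stays moved. The work goes in short steps, each a Python script; the robot and the scene stay as the last script left them, time stands still between calls to the robot, and variables do not carry over. Pictures are saved under pics/ and viewed, and the job is handed in when it is done.

```bash
mkdir -p pics; ls; cat > h.py <<'E'
import numpy as np, cv2
from plant import arm, eoat, observe, eyes
def snap(name,fn):
    d=eyes.read_camera(name); cv2.imwrite('pics/'+fn+'.png',d['pixels']); np.savez('pics/'+fn+'.npz',**{k:np.array(v) for k,v in d.items()}); return d
def load(fn): return np.load('pics/'+fn+'.npz',allow_pickle=True)
def ray(d,u,v):
    K=np.array(d['mtx']);T=np.array(d['camera_from_world']);R=T[:3,:3];t=T[:3,3]
    c=np.linalg.inv(K)@[u,v,1]; c=np.array([c[0],-c[1],-c[2]])
    return -R.T@t, R.T@c
def atz(d,u,v,z):
    o,r=ray(d,u,v); return o+r*(z-o[2])/r[2]
def proj(d,p):
    K=np.array(d['mtx']);T=np.array(d['camera_from_world']); c=T[:3,:3]@np.array(p)+T[:3,3]
    q=K@[c[0],-c[1],-c[2]]; return q[:2]/q[2]
def crop(fn,x0,y0,x1,y1,s,out):
    im=cv2.imread('pics/'+fn+'.png')[y0:y1,x0:x1]; cv2.imwrite('pics/'+out+'.png',cv2.resize(im,None,fx=s,fy=s,interpolation=cv2.INTER_CUBIC))
E
python3 - <<'E'
from h import *
for n in ['scene','top','wrist']:
    d=snap(n,n+'0'); print(n,{k:(np.array(v).shape) for k,v in d.items()}); print(np.round(d['mtx'],1).tolist(), np.round(ray(d,280,210),3).tolist())
s=observe(); print({k:np.round(v,3).tolist() for k,v in s.items()}); print(arm.grip_depth)
E
```

```text
pics
scene {'pixels': (420, 560, 3), 'mtx': (3, 3), 'camera_from_world': (4, 4)}
[[379.4, 0.0, 283.7], [0.0, 379.4, 209.0], [0.0, 0.0, 1.0]] [[0.922, -0.536, 0.725], [-0.396, 0.657, -0.642]]
top {'pixels': (420, 560, 3), 'mtx': (3, 3), 'camera_from_world': (4, 4)}
[[451.2, 0.0, 279.2], [0.0, 451.2, 202.8], [0.0, 0.0, 1.0]] [[0.35, 0.093, 1.193], [0.185, -0.012, -0.983]]
wrist {'pixels': (420, 560, 3), 'mtx': (3, 3), 'camera_from_world': (4, 4)}
[[307.0, 0.0, 282.7], [0.0, 307.0, 208.0], [0.0, 0.0, 1.0]] [[0.15, 0.534, 0.373], [0.266, -0.124, -0.956]]
{'clock': 0.15, 'qpos': [1.031, 0.327, -0.193, 1.052, 0.0, 1.437], 'qvel': [-0.001, -0.002, 0.003, 0.001, 0.001, 0.0], 'joint_efforts': [0.001, -44.37, 26.266, 0.01, -0.0, 0.0], 'eef_pos': [0.217, 0.505, 0.303], 'eef_rot': [-0.633, -3.077, 0.002], 'force': [-0.588, 0.062, 0.021], 'torque': [0.014, 0.037, -0.031], 'finger_gap': 0.085}
0.0539
```

View pics/scene0.png

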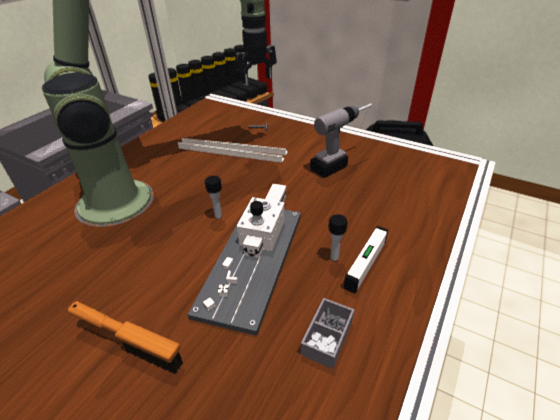

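View pics/top0.png

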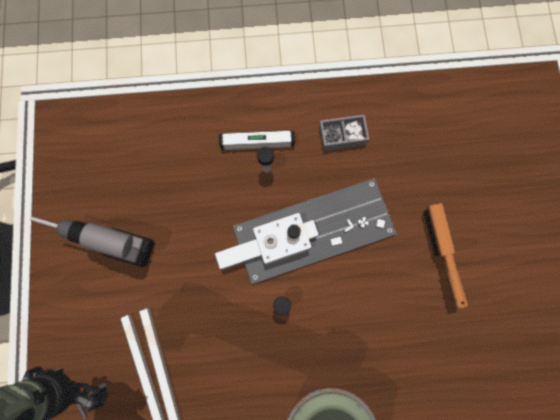

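View pics/wrist0.png

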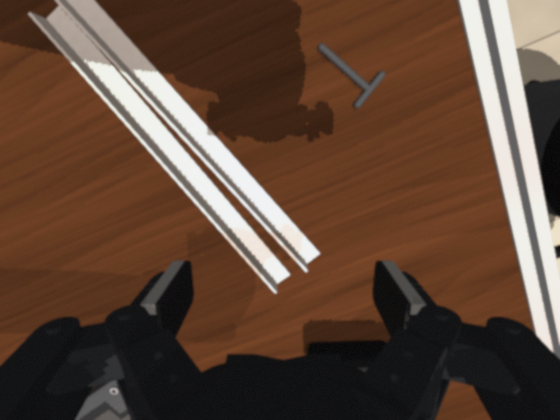

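The scene shows the jig in the middle: a pin knob in the bridge at top (293,231), four offcuts at (336,241)–(380,224), and the brush at (445,250). Two other pins stand free on the bench at (265,157) and (282,306). Next I'll enlarge the jig and the brush.

```bash
python3 - <<'E'
from h import *
crop('top0',210,170,410,290,4,'c1'); crop('top0',410,190,490,320,5,'c2'); crop('scene0',180,170,320,330,4,'c3')
crop('scene0',60,290,200,380,5,'c4')
E
```

```text
(no output)
```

View pics/c1.png

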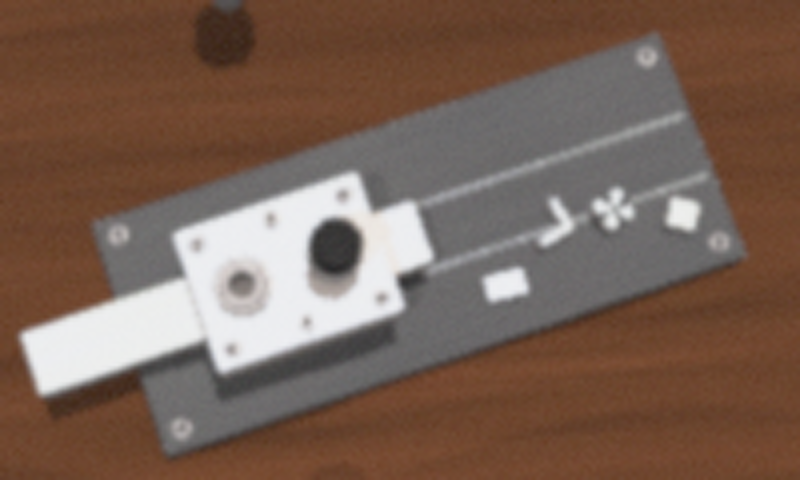

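View pics/c2.png

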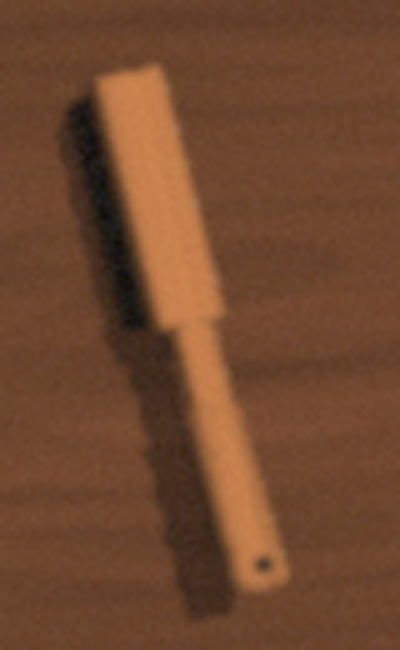

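View pics/c3.png

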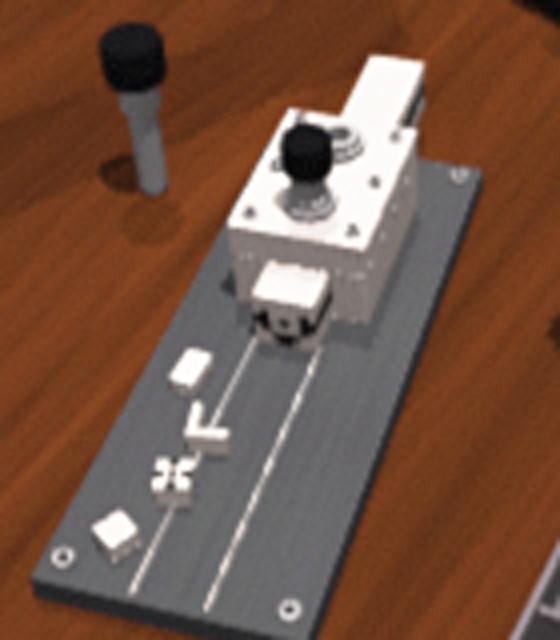

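View pics/c4.png

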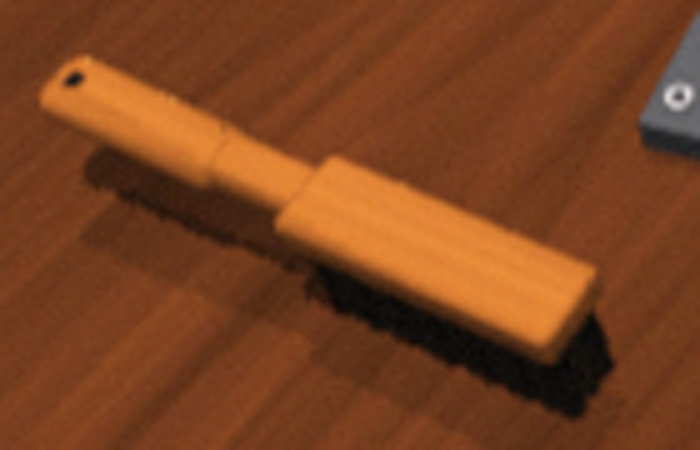

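c1 (top, ×4) shows the plate corners at (95,221), (655,35), (745,258) and (166,457). The job's pin is the knob at (335,243), since it's the only one seated in a bushing. The offcuts are at (506,284), (557,222), (612,208) and (683,214). c2 (×5) shows the brush head corners at (97,77), (160,66), (224,316) and (160,328), with the handle running to (262,580).

```bash
python3 - <<'E'
from h import *
d=load('top0'); s=load('scene0')
c=np.array([[95,221],[655,35],[745,258],[166,457]])/4+[210,170]
J=np.array([[80,210],[80,-190],[-80,-190],[-80,210]])/1000
W=np.array([atz(d,u,v,.02)[:2] for u,v in c])
W2=np.array([atz(s,u,v,.02)[:2] for u,v in np.array([[416,158],[481,172],[320,633],[36,578]])/4+[180,170]]); print('scene corners',W2.round(4).tolist())
print(W.round(4).tolist(), [round(float(np.linalg.norm(W[i]-W[(i+1)%4])),4) for i in range(4)])
A,B=J-J.mean(0),W-W.mean(0)
U,S,V=np.linalg.svd(A.T@B); R=(U@np.diag([1,np.sign(np.linalg.det(U@V))])@V).T
t=W.mean(0)-R@J.mean(0); th=np.arctan2(R[1,0],R[0,0]); print('jig',t.round(4),np.degrees(th), 'res',(J@R.T+t-W).round(4).tolist())
tw=lambda x,y: R@[x,y]+t
for n,(x,y,z) in dict(bush=(0,.07,.099),knobtop=(0,.07,.143),knob=(0,.07,.13),pend=(0,.01,.06)).items():
    p=[*tw(x,y),z]; print(n,np.round(p,4),proj(d,p).round(1),((proj(d,p)-[210,170])*4).round(0),proj(s,p).round(1),((proj(s,p)-[180,170])*4).round(0))
for n,(u,v,z) in dict(off1=(506,284,.032),off2=(557,222,.036),off3=(612,208,.036),off4=(683,214,.034)).items():
    w=atz(d,u/4+210,v/4+170,z)[:2]; print(n,w.round(4),'jig',(R.T@(w-t)).round(4))
kt=atz(d,335/4+210,240/4+170,.143); print('knobtop',kt.round(4))
b=np.array([[97,77],[160,66],[224,316],[160,328]])/5+[410,190]
B=np.array([atz(d,u,v,.068)[:2] for u,v in b]); print('brush',B.round(4).tolist(),B.mean(0).round(4),[round(float(np.linalg.norm(B[i]-B[(i+1)%4])),4) for i in range(4)])
ax=(B[0]+B[1]-B[2]-B[3]); print('axis',np.degrees(np.arctan2(ax[1],ax[0])))
h=atz(d,262/5+410,580/5+190,.068)[:2]; print('hend',h)
b2=np.array([[337,157],[597,270],[550,362],[275,220]])/5+[60,290]
B2=np.array([atz(s,u,v,.068)[:2] for u,v in b2]);print('scene brush',B2.mean(0),B2.round(4).tolist())
np.savez('jig.npz',R=R,t=t,th=th)
E
```

```text
scene corners [[0.4951, 0.1941], [0.5437, 0.2029], [0.6443, -0.1704], [0.4902, -0.2173]]
[[0.5406, 0.2032], [0.6362, -0.1787], [0.482, -0.219], [0.3845, 0.1669]] [0.3937, 0.1594, 0.398, 0.1602]
jig [ 0.5132 -0.0166] 14.07733661529236 res [[-0.0008, 0.0034], [0.0009, -0.0027], [-0.0001, -0.0014], [0.0001, 0.0007]]
bush [0.4962 0.0513 0.099 ] [293.6 233.3] [334. 253.] [255.9 217.4] [304. 190.]
knobtop [0.4962 0.0513 0.143 ] [294.1 230.7] [336. 243.] [254.8 203.8] [299. 135.]
knob [0.4962 0.0513 0.13  ] [293.9 231.5] [336. 246.] [255.1 207.9] [300. 152.]
pend [ 0.5108 -0.0069  0.06  ] [315.5 227.8] [422. 231.] [249.  244.8] [276. 299.]
off1 [ 0.4763 -0.06  ] jig [-0.0464 -0.0331]
off2 [ 0.5132 -0.0966] jig [-0.0195 -0.0776]
off3 [ 0.5195 -0.1332] jig [-0.0223 -0.1146]
off4 [ 0.5122 -0.179 ] jig [-0.0405 -0.1572]
knobtop [0.498  0.0519 0.143 ]
brush [[0.5436, -0.2998], [0.5467, -0.3325], [0.4185, -0.3449], [0.4151, -0.3123]] [ 0.481  -0.3224] [0.0329, 0.1288, 0.0327, 0.1291]
axis 5.532092948381922
hend [ 0.29029175 -0.34306132]
scene brush [ 0.48711314 -0.32275489] [[0.4217, -0.3121], [0.5472, -0.299], [0.5572, -0.3356], [0.4223, -0.3443]]
```

```bash
cat >> h.py <<'E'
from scipy.spatial.transform import Rotation as Ro
try:
    _j=np.load('jig.npz'); JR,Jt,Jth=_j['R'],_j['t'],float(_j['th'])
except Exception: pass
def tw(x,y): return JR@[x,y]+Jt
def ori(phi):  # jaws along angle phi (deg), tool down
    a=np.radians(phi); y=np.array([np.cos(a),np.sin(a),0]); z=np.array([0,0,-1.]); x=np.cross(y,z)
    return Ro.from_matrix(np.c_[x,y,z]).as_rotvec()
GD=float(arm.grip_depth)
E
python3 - <<'E'
from h import *
d=load('top0')
for n,u,v,z in [('drill',105,243,.1),('drillL',60,228,.19),('pinA',265,157,.1),('pinB',282,306,.1),('lev',256,140,.045),('bin',344,131,.045)]: print(n,atz(d,u,v,z).round(3))
R=Ro.from_rotvec(observe()['eef_rot']).as_matrix(); print('jaw',np.degrees(np.arctan2(R[1,1],R[0,1])))
for phi in (95.5,-84.5):
    print(phi, np.round(arm.inverse_kinematics([.481,-.322,.193],ori(phi)),2))
for phi in (194.1,14.1):
    for x,y in [(.045,-.068),(-.115,-.068),(-.115,-.125)]:
        print(phi, np.round(arm.inverse_kinematics([*tw(x,y),.135],ori(phi)),2), tw(x,y))
for phi in (0,14,60,90,104,150,180): 
    q=arm.inverse_kinematics([.497,.0515,.13+GD],ori(phi)); print(phi,None if q is None else np.round(q,2))
E
```

```text
drill [0.509 0.511 0.1  ]
drillL [0.538 0.577 0.19 ]
pinA [0.695 0.107 0.1  ]
pinB [0.326 0.093 0.1  ]
lev [0.762 0.128 0.045]
bin [ 0.768 -0.11   0.045]
jaw 66.74990227293563
95.5 [-0.72  0.47 -0.27  0.83  0.   -0.81]
-84.5 [-0.72  0.47 -0.27  0.83  0.    2.33]
194.1 [-0.25  0.54 -0.33  0.7  -0.   -2.07] [ 0.57343432 -0.07161443]
194.1 [-0.43  0.32 -0.71  0.54 -0.   -2.25] [ 0.41823939 -0.11053145]
194.1 [-0.53  0.37 -0.64  0.57 -0.   -2.34] [ 0.43210358 -0.16581964]
14.1 [-0.25  0.54 -0.33  0.7   0.    1.07] [ 0.57343432 -0.07161443]
14.1 [-0.43  0.32 -0.71  0.54  0.    0.9 ] [ 0.41823939 -0.11053145]
14.1 [-0.53  0.37 -0.64  0.57  0.    0.8 ] [ 0.43210358 -0.16581964]
0 [-0.04  0.35 -0.49  0.72  0.    1.53]
14 [-0.04  0.35 -0.49  0.72 -0.    1.28]
60 [-0.04  0.35 -0.49  0.72  0.    0.48]
90 [-0.04  0.35 -0.49  0.72  0.   -0.04]
104 [-0.04  0.35 -0.49  0.72  0.   -0.29]
150 [-0.04  0.35 -0.49  0.72  0.   -1.09]
180 [-0.04  0.35 -0.49  0.72  0.   -1.62]
```

```bash
python3 - <<'E'
from h import *
arm.move_straight([.40,-.20,.30],rate=.4,ori=ori(-84.5)); print(observe()['clock'])
arm.movep([.481,-.322,.20],ori(-84.5)); print(observe()['clock'])
d=snap('wrist','w1')
for x in (-.066,.066):
    for y in (-.018,.018):
        a=np.radians(5.5); p=[.481+x*np.cos(a)-y*np.sin(a),-.322+x*np.sin(a)+y*np.cos(a),.068]; print(proj(d,p).round())
E
```

```text
2.9417
3.6833
[308. 307.]
[261. 307.]
[313. 127.]
[257. 127.]
```

View pics/w1.png

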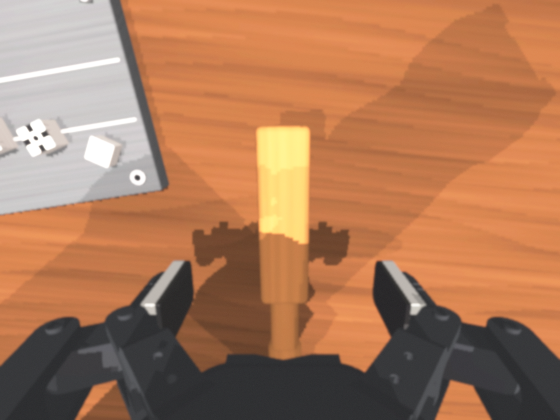

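The wrist view shows the brush head from (257,127) to (308,302), within 1–2 mm of my prediction and centred between the jaws. I'll grip it now.

```bash
python3 - <<'E'
from h import *
arm.move_straight([.481,-.322,.059+GD],rate=.15)
eoat.set_gripper(.03,f_grip=60)
s=observe(); print(s['clock'],s['finger_gap'],s['eef_pos'],np.round(s['force'],1))
arm.move_straight([.481,-.322,.059+GD+.09],rate=.2)
s=observe(); print(s['clock'],s['finger_gap'],s['eef_pos'],np.round(s['force'],1))
p=tw(.048,-.068); arm.movep([*p,.059+GD+.09],ori(np.degrees(Jth)))
s=observe(); print(s['clock'],s['finger_gap'],s['eef_pos'],np.round(s['force'],1))
snap('scene','s2');snap('top','t2');snap('wrist','w2')
crop('s2',170,120,330,330,3,'s2c'); 
E
```

```text
4.9833 0.03495660136284474 [ 0.4813664  -0.32220076  0.11372764] [-0.8  0.4  5.9]
5.5833 0.03522463609908738 [ 0.48054184 -0.32167343  0.2019722 ] [ 0.3 -0.8 -1.3]
6.7333 0.03480049459962775 [ 0.57578782 -0.07131344  0.2018618 ] [ 0.9  0.6 -1.4]
```

View pics/s2c.png

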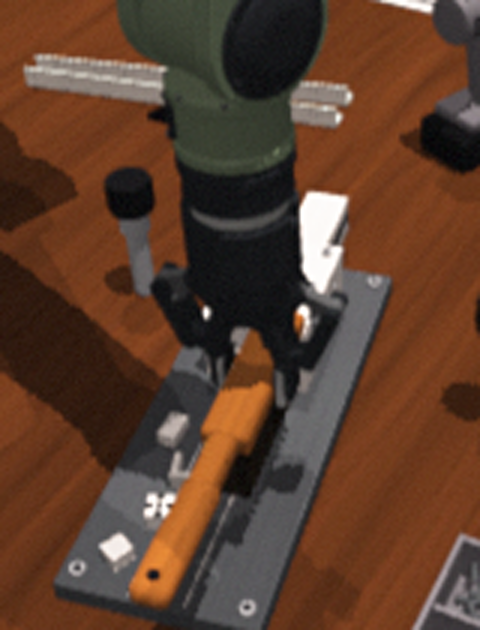

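View pics/w2.png

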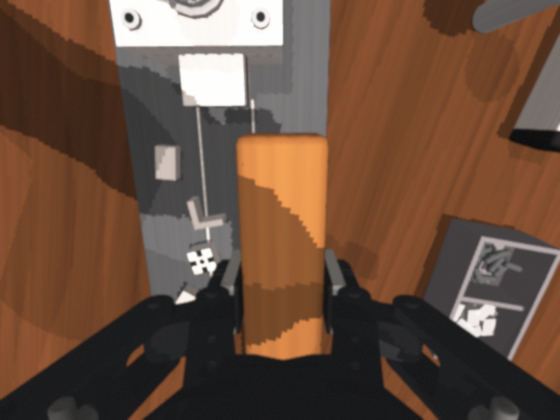

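View pics/t2.png

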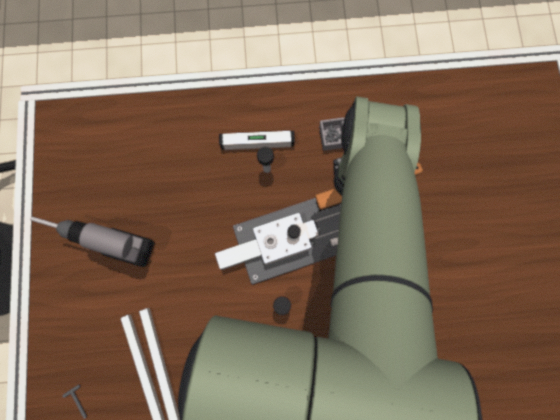

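```bash
python3 - <<'E'
from h import *
d=load('w2')
J=lambda p: (JR.T@(p[:2]-Jt)).round(4)
for n,u,v,z in [('pe1',182,107,.06),('pe2',245,106,.06),('plate edge L',150,270,.02),('plate edge R',329,120,.02),('o1',167,157,.032),('o1bot',168,180,.032),('Ltip',225,225,.036),('cross',202,262,.036),('cross R',215,262,.036),('headtipL',238,140,.158),('headtipR',326,140,.158),('screw L',131,18,.087),('screw R',261,17,.087)]: print(n,J(atz(d,u,v,z)))
E
```

```text
pe1 [-0.0183  0.0102]
pe2 [0.0231 0.0107]
plate edge L [-0.0735 -0.1298]
plate edge R [0.0843 0.0013]
o1 [-0.0422 -0.0259]
o1bot [-0.0434 -0.0441]
Ltip [ 0.0005 -0.0807]
cross [-0.0208 -0.1139]
cross R [-0.0098 -0.1139]
headtipL [ 0.0315 -0.004 ]
headtipR [ 0.0635 -0.0041]
screw L [-0.0326  0.0544]
screw R [0.0364 0.0547]
```

The wrist view agrees with the jig fit: the profile end is at jig y +10 and offcut 1 is at (167,163). The brush tip is 14 mm short of the profile and the L tip is 30 mm ahead of the bristles. I'll sweep towards −x.

```bash
python3 - <<'E'
from h import *
z=.1375
def S(l): 
    s=observe(); print(l,round(s['clock'],2),round(s['finger_gap'],4),np.round(s['eef_pos'],4),np.round(s['force'],1))
p=tw(.048,-.068)
print(arm.move_straight([*p,z],rate=.15,until_force=8)); S('down')
print(arm.move_straight([*tw(-.118,-.068),z],rate=.12,until_force=25)); S('swept')
arm.move_straight([*tw(-.118,-.068),z+.05],rate=.2)
snap('wrist','w3');
arm.move_straight([*tw(.048,-.125),z+.05],rate=.25); S('up')
snap('scene','s3');snap('wrist','w4'); crop('s3',150,170,330,340,3,'s3c')
E
```

```text
False
down 7.47 0.0354 [ 0.5766 -0.0712  0.1379] [ 0.6 -0.3 -1.9]
False
swept 9.0 0.0351 [ 0.4163 -0.1114  0.1378] [ 0.9 -0.8  1.4]
up 10.3 0.0352 [ 0.5885 -0.1257  0.186 ] [-1.1 -0.  -1.9]
```

View pics/s3c.png

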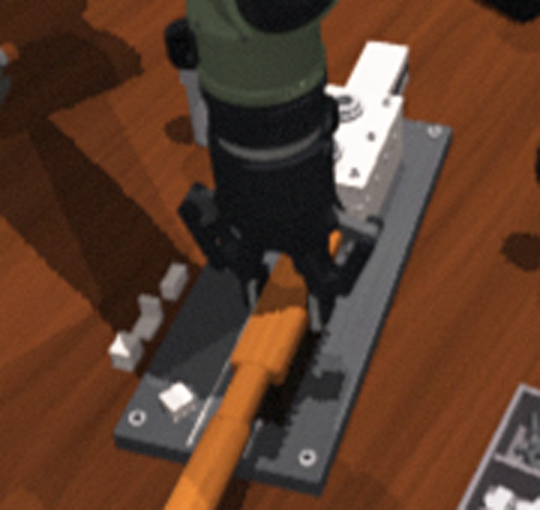

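View pics/w4.png

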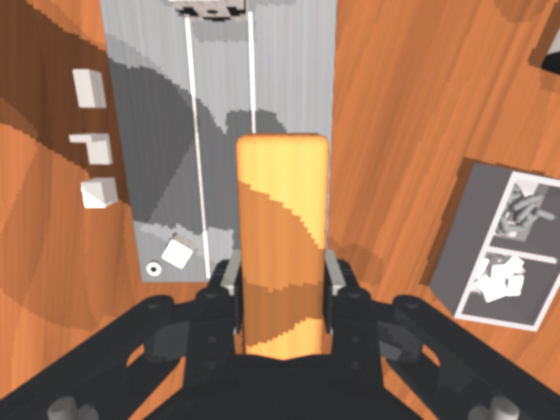

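Three offcuts, at w4 (90,88), (97,150) and (99,192), are on the bench beyond the plate edge. The block at (178,252) is left, so I'll do a second pass centred on it.

```bash
python3 - <<'E'
from h import *
z=.1375
def S(l): 
    s=observe(); print(l,round(s['clock'],2),round(s['finger_gap'],4),np.round(s['eef_pos'],4),np.round(s['force'],1))
arm.move_straight([*tw(.02,-.155),z+.03],rate=.2)
print(arm.move_straight([*tw(.02,-.155),z],rate=.15,until_force=8)); S('down')
print(arm.move_straight([*tw(-.118,-.155),z],rate=.12,until_force=25)); S('swept')
arm.move_straight([*tw(-.118,-.155),z+.07],rate=.2)
arm.movep([.47,-.31,z+.07],ori(-84.5)); S('up')
snap('scene','s5');snap('wrist','w5');snap('top','t5'); crop('s5',150,170,330,340,3,'s5c'); crop('t5',300,170,480,320,4,'t5c')
E
```

```text
False
down 11.12 0.035 [ 0.57   -0.1613  0.1374] [-0.1  0.5 -1.5]
False
swept 12.43 0.0353 [ 0.4372 -0.1958  0.1377] [ 0.2 -0.2 -1.4]
up 14.33 0.0351 [ 0.4696 -0.3095  0.2066] [-0.1  0.3 -2.8]
```

View pics/s5c.png

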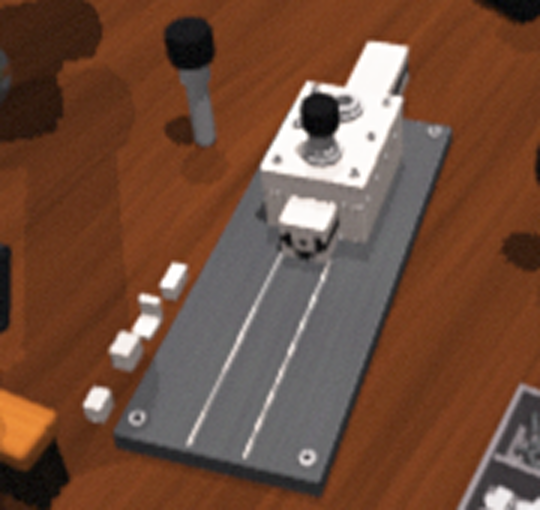

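View pics/w5.png

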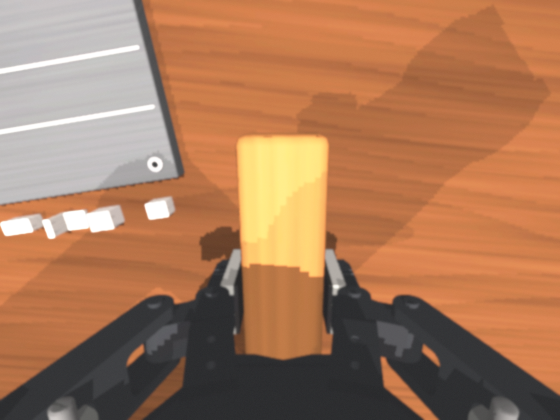

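View pics/t5c.png

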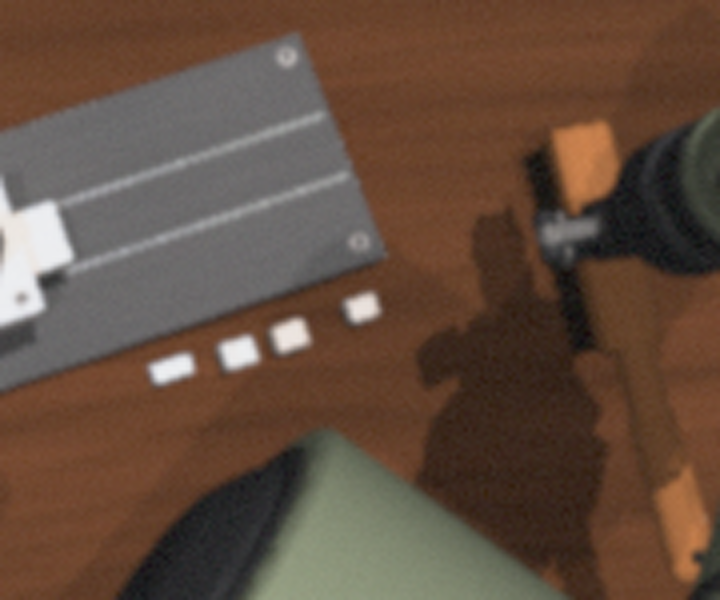

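All four offcuts lie on the bench, clear of the plate edge (t5c (171,368), (239,352), (290,335), (362,308)), and the bed is empty. I'll put the brush down and then look at the pin.

```bash
python3 - <<'E'
from h import *
def S(l): 
    s=observe(); print(l,round(s['clock'],2),round(s['finger_gap'],4),np.round(s['eef_pos'],4),np.round(s['force'],1))
arm.move_straight([.475,-.335,.135],rate=.2)
print(arm.move_straight([.475,-.335,.1125],rate=.05,until_force=6)); S('placed')
eoat.set_gripper(.085); S('open')
arm.move_straight([.475,-.335,.21],rate=.2)
arm.movep([*(.497,.0515),.285],ori(14)); S('hover')
arm.wait(.2); S('hover'); snap('wrist','w6');snap('top','t6');snap('scene','s6'); d=load('w6'); print(proj(d,[.497,.0515,.143]),proj(d,[*tw(0,.07),.143]))
crop('w6',200,120,370,300,4,'w6c'); crop('s6',60,180,330,380,3,'s6c')
E
```

```text
True
placed 15.47 0.0353 [ 0.4752 -0.3345  0.1135] [-0.1  0.9  4.4]
open 16.02 0.0853 [ 0.4746 -0.3343  0.1128] [-0.7 -0.5 -1. ]
hover 18.12 0.0854 [0.4971 0.0509 0.2844] [-0.   0.4  0.6]
hover 18.32 0.085 [0.4972 0.0507 0.2847] [-0.1 -0.1  0.1]
[282.43795629 220.05968221] [281.32858404 220.07386452]
```

View pics/w6.png

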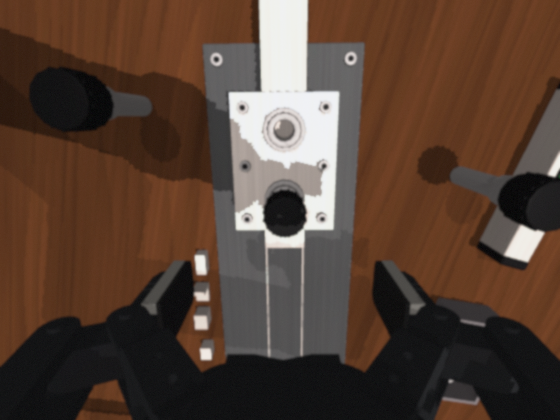

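View pics/w6c.png

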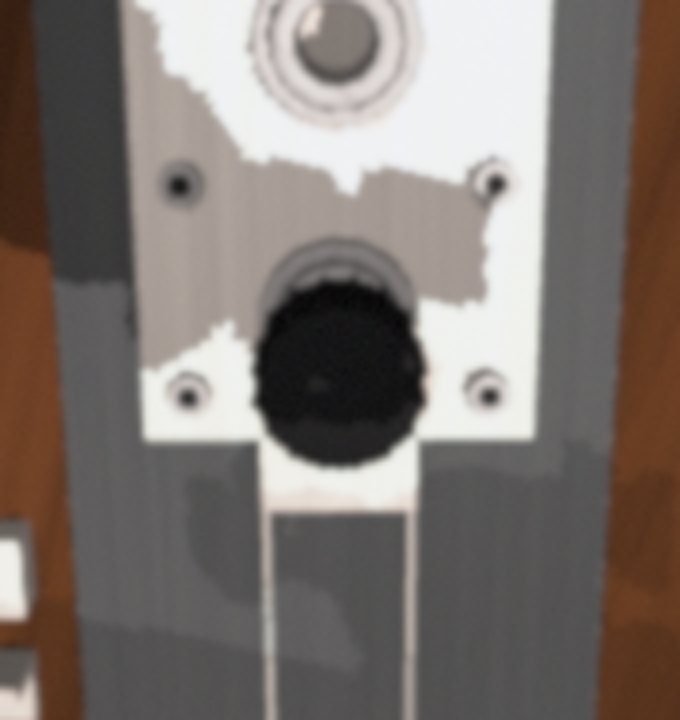

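View pics/s6c.png

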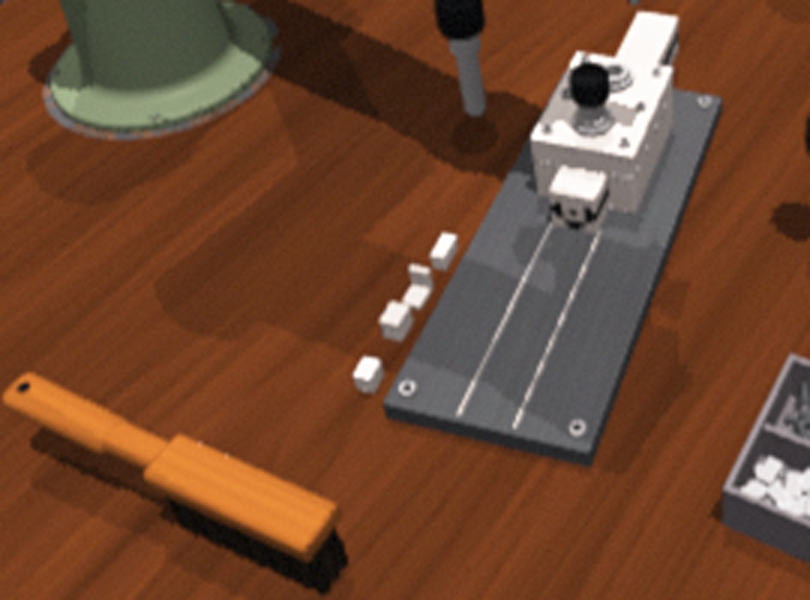

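The brush stands clear at the lower left of s6c. In w6c the knob silhouette spans columns 256–422 and rows 278–467. The like bushing's bore is at (338,38), so I'll fit the pin position from both.

```bash
python3 - <<'E'
from h import *
from scipy.optimize import least_squares
d=load('w6'); t=np.linspace(0,2*np.pi,90)
def ext(d,x,y):
    P=np.array([proj(d,[x+.016*np.cos(a),y+.016*np.sin(a),z]) for z in (.117,.143) for a in t]); return [P[:,0].min(),P[:,0].max(),P[:,1].min(),P[:,1].max()]
obs=np.array([256/4+200,422/4+200,278/4+120,467/4+120])
r=least_squares(lambda q:ext(d,*q)-obs,[.497,.051],diff_step=1e-3); print('knob wrist',r.x.round(4),r.fun.round(1))
w=atz(d,338/4+200,38/4+120,.099); print('empty',w.round(4),tw(0,.13).round(4), 'implied pin',(w[:2]-JR@[0,.06]).round(4))
w=[atz(d,u/4+200,v/4+120,.087)[:2] for u,v in [(143,439),(536,439)]]; print('bridge front',[(JR.T@(k-Jt)).round(4) for k in w])
w=[atz(d,u/4+200,v/4+120,.06)[:2] for u,v in [(258,510),(418,510)]]; print('profile',[(JR.T@(k-Jt)).round(4) for k in w])
crop('t6',270,205,320,255,12,'t6c')
E
```

```text
knob wrist [0.4982 0.0537] [-1.3  1.3 -1.4  1.4]
empty [0.4837 0.1121 0.099 ] [0.4816 0.1095] implied pin [0.4983 0.0539]
bridge front [array([-0.0426,  0.0415]), array([0.0486, 0.0412])]
profile [array([-0.0181,  0.0115]), array([0.0236, 0.0114])]
```

View pics/t6c.png

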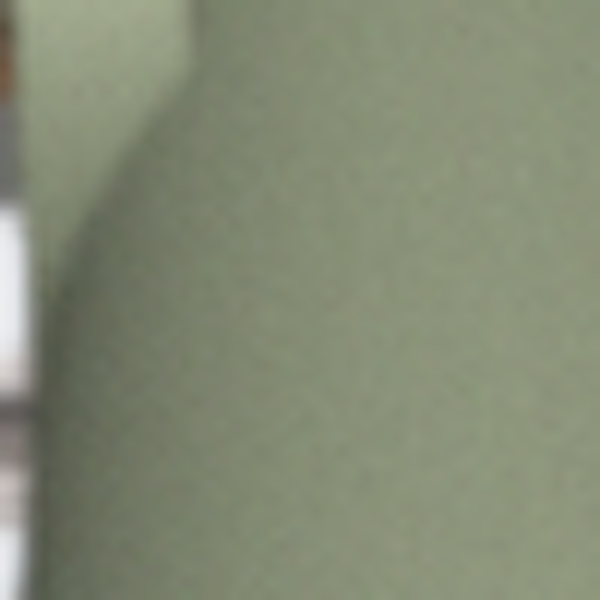

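```bash
python3 - <<'E'
from h import *
def S(l): 
    s=observe(); print(l,round(s['clock'],2),round(s['finger_gap'],4),np.round(s['eef_pos'],4),np.round(s['force'],2),np.round(s['torque'],2))
p=np.array([.4982,.0537])
arm.move_straight([*p,.22],rate=.15,ori=ori(np.degrees(Jth)))
print(arm.move_straight([*p,.13+GD],rate=.1,until_force=6)); arm.wait(.1); S('at')
snap('wrist','w7')
eoat.set_gripper(.025,f_grip=20); S('grip'); arm.wait(.2)
for i in range(4): S('g'); arm.wait(.05)
E
```

```text
False
at 19.66 0.085 [0.4989 0.0537 0.1849] [ 0.93 -0.39  0.74] [-0.    0.01 -0.05]
grip 20.24 0.0312 [0.4983 0.0537 0.1841] [-0.98 -0.05  3.07] [-0.03  0.14  0.  ]
g 20.44 0.0314 [0.4982 0.0537 0.1841] [-1.07  0.48  3.46] [-0.03  0.14  0.04]
g 20.49 0.0312 [0.4983 0.0537 0.1841] [-0.94 -0.09  4.73] [-0.02  0.23 -0.02]
g 20.54 0.0313 [0.4983 0.0537 0.1841] [-0.57  0.02  4.38] [0.02 0.2  0.  ]
g 20.59 0.0312 [0.4983 0.0537 0.1841] [-0.49  0.05  4.31] [-0.02  0.19  0.03]
```

View pics/w7.png

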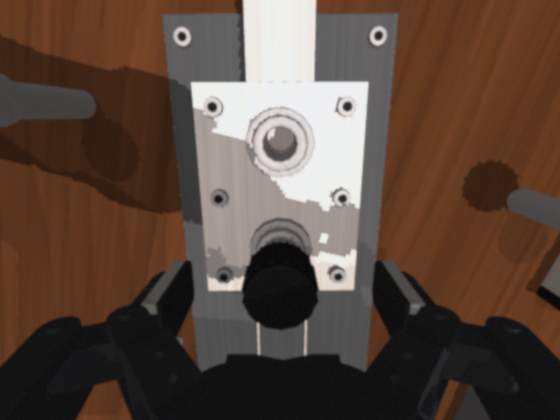

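Light grip taken: the gap is 31 mm, the knob is centred between the jaws in w7 at (280,285), and side force is below 1 N. I'll lift 3 mm to see how the forces behave.

```bash
python3 - <<'E'
from h import *
def S(l): 
    F=[];T=[]
    for i in range(6):
        s=observe(); F.append(s['force']);T.append(s['torque']); arm.wait(.02)
    print(l,round(s['clock'],2),round(s['finger_gap'],4),np.round(s['eef_pos'],4),np.mean(F,0).round(2),np.mean(T,0).round(3))
p=np.array([.4982,.0537])
arm.move_straight([*p,.13+GD+.003],rate=.03); S('up3')
for dx,dy in [(.0008,0),(-.0008,0)]:
    o=JR@[dx,dy]
    arm.move_straight([*(p+o),.13+GD+.003],rate=.03); S((dx,dy))
E
```

```text
up3 20.98 0.0315 [0.4979 0.0537 0.1864] [ 0.25 -0.11 -2.74] [ 0.001  0.021 -0.013]
(0.0008, 0) 21.32 0.0317 [0.4985 0.0539 0.1866] [-1.3  -0.15 -3.27] [-0.071  0.303 -0.013]
(-0.0008, 0) 21.68 0.0314 [0.4977 0.0535 0.1871] [ 0.07 -0.37 -2.41] [ 0.002  0.015 -0.005]
```

Side force is near zero at and just inside this position, so it's in the bushing's free play. I'll firm up the grip and draw the pin straight up.

```bash
python3 - <<'E'
from h import *
def S(l): 
    F=[];T=[]
    for i in range(6):
        s=observe(); F.append(s['force']);T.append(s['torque']); arm.wait(.02)
    print(l,round(s['clock'],2),round(s['finger_gap'],4),np.round(s['eef_pos'],4),np.mean(F,0).round(2),np.mean(T,0).round(3)); return s
p=np.array([.4982,.0537])+JR@[-.0003,0]
arm.move_straight([*p,.13+GD+.003],rate=.03)
eoat.set_gripper(.025,f_grip=40); S('grip40')
print(arm.move_straight([*p,.13+GD+.022],rate=.04,until_force=8)); S('up22')
z=.13+GD+.0412
print(arm.move_straight([*p,z],rate=.04,until_force=8)); s=S('up')
e=.2246-s['eef_pos'][2]; print('err',e)
snap('wrist','w8');snap('scene','s8');snap('top','t8')
crop('w8',180,60,380,330,3,'w8c'); crop('s8',200,130,320,270,5,'s8c')
E
```

```text
grip40 22.24 0.0307 [0.4979 0.0536 0.1869] [-0.31 -0.04 -2.89] [-0.007  0.001 -0.02 ]
False
up22 22.97 0.0308 [0.4978 0.0536 0.2058] [-0.09  0.2  -2.65] [-0.002 -0.01   0.005]
False
up 23.7 0.0308 [0.4978 0.0536 0.2249] [ 0.23  0.01 -2.52] [-0.014  0.007 -0.005]
err -0.00034911666044606937
```

View pics/w8.png

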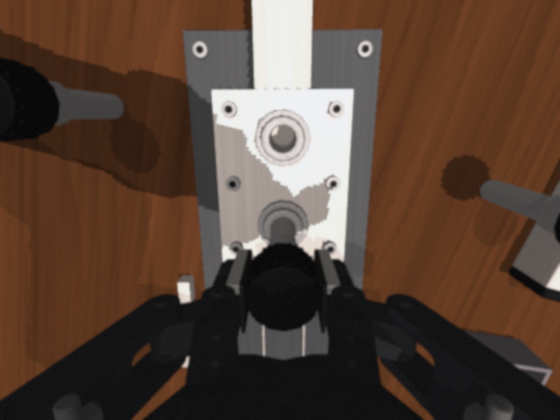

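View pics/s8c.png

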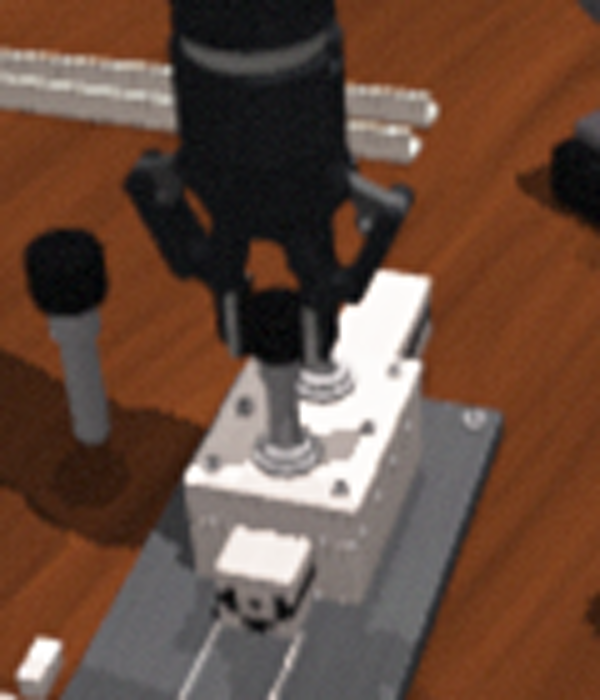

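View pics/w8c.png

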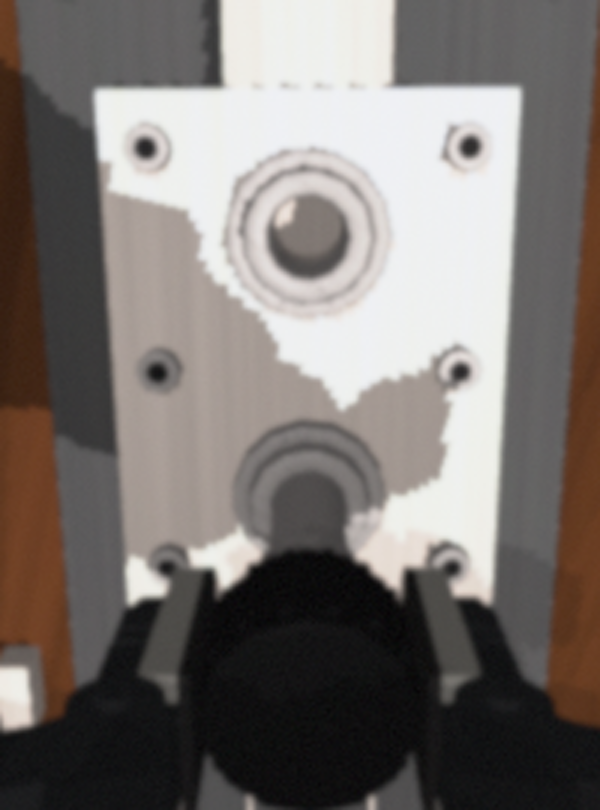

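```bash
python3 - <<'E'
from h import *
d=load('s8')
t=np.linspace(0,6.28,60)
for L in (0,.035,.0405,.046):
    P=np.array([proj(d,[.498+.016*np.cos(a),.0537+.016*np.sin(a),z+L]) for z in (.117,.143) for a in t]); print(L,P[:,1].min().round(1),P[:,1].max().round(1))
for f,n in (('s6','k6'),('s8','k8')): crop(f,230,170,280,245,8,n)
a=cv2.imread('pics/k6.png');b=cv2.imread('pics/k8.png'); cv2.imwrite('pics/k.png',np.hstack([a,b]))
E
```

```text
0 199.5 215.8
0.035 188.1 204.8
0.0405 186.3 203.0
0.046 184.4 201.2
```

View pics/k.png

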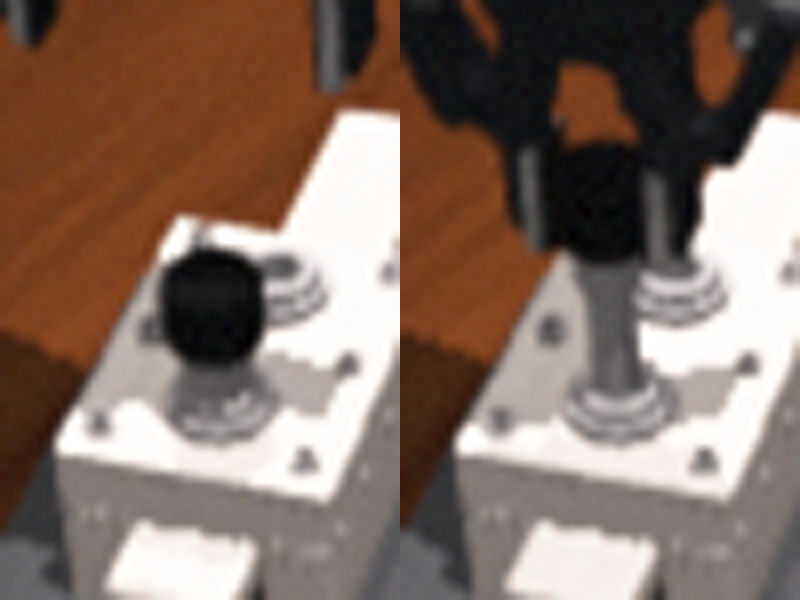

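View pics/s8.png

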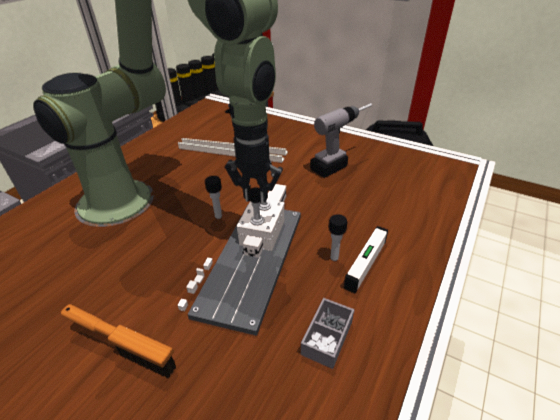

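The knob rose about 13 px in the scene view (k.png, bottom edge row 367→262). That is about 41 mm; 12.8–13.2 px were expected for 40.5 mm. The profile end hasn't moved, and side force and torque are near zero. Handing in.

```bash
python3 - <<'E'
from h import *
s=observe(); print(s['clock'],np.round(s['eef_pos'],4),s['finger_gap'],np.round(s['force'],1),np.round(s['qvel'],3)); arm.sign_off()
E
```

```text
23.8667 [0.4978 0.0536 0.2249] 0.030855235864960934 [ 0.5 -1.1 -2.5] [ 0.     0.001  0.001  0.002 -0.    -0.   ]
the job is handed in; nothing more can be done
```

The job was handed in at 23.9 s. All four offcuts are off the bed plate, and the index pin is being held about half-way up its bushing.

- **Offcuts and brush:** I swept them off the jig's −x edge with the brush in two passes. The pictures show all four on the bench beyond the plate edge and the bed empty. The brush stands on its bristles on the bench, clear of the jig.
- **Pin:** The arm raised it 40.8 mm by its own reading (target 40.5 mm), and the scene camera gave about 41 mm. It was held still and upright, with side forces around 1 N or less and near-zero torque. The only larger reading came from a deliberate 0.8 mm sideways test just after lift-off, which pushed up to 1.3 N on the bushing.
- **Everything else:** The profile's end face looks unmoved in before-and-after pictures. The drill, bin and level were not approached and look undisturbed.
- **Disagreement:** The scene and top cameras differed by roughly 3–8 mm along x when I first located the jig. I used the wrist camera and the measured forces for the pin instead, and these agreed with each other.

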